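# Fit the green filter in the furnace sight port and lock it with the bayonet ring

### The arm

A 6-joint arm with a two-finger parallel gripper is mounted at the origin on the work surface. World frame = base frame: x ahead of the robot, y to its left, z up, the work surface at z = 0. Lengths are in m, angles in degrees, forces in N, time in s.
With the tool pointing down it reaches from about 0.4 to 0.825 m from the base axis. Payload 7 kg.
Tool frame: the origin (TCP) lies midway between the tips of the shut fingers; the grasp point (between the pads) lies 19 mm behind it; z points along the fingers, y is the line along which they close (so a half turn about z gives the same grasp; the last joint's range is limited). The gripper opens to 88 mm and grips with 3 to 60 N. Pads are 19 mm wide; open, the fingers measure 130 mm over their backs; the gripper's body (78 mm by 193 mm) begins 47 mm behind the grasp point.
Start: joints at [-54.139, 20.546, 0.682, 0, -70.136, -16.507], TCP at [0.224, -0.637, 0.19] pointing down, gripper open.
Joint ranges: [-176.03, 176.03], [-82.01, 121.73], [-58.28, 71.71], [-173.87, 95.51], [-174.79, -0.11], [-173.66, 173.66]. Speed limits (degrees/s): [136.94, 136.94, 172.46, 180, 180, 180].

### API

Orientations are given as [roll, pitch, yaw] about the fixed x, y, z axes, in that order (R = Rz(yaw) Ry(pitch) Rx(roll)).
In Python, from plant import telemetry, viewer, workorder gives the robot as it stands. The module is installed in compiled form; this text tells all that it offers.
- The arm moves only by the tool carry_out, never from a script. Its argument "rows" is a list of rows, each a list of 6 numbers: the shift along the tool's x, y, z in m, then the turn, a rotation vector about the tool's x, y, z in rad. In form: [[tx, ty, tz, ax, ay, az], ...]. A call has 1 to 8 rows; each row is the pose to reach, as a shift and turn from the pose commanded when the call began, along the tool's axes at that moment; what a row does not reach only later rows make up. A row lasts 1/8 s, in which the tool goes at most 62.5 mm and 10.7 degrees, less where a joint would pass 70% of its speed; a pose out of reach is approached as far as the arm can. A call with a gripper value outside its range is refused whole. "grip" is the gripper's target within -1 to 1 (fully open at 1, half-way at 0, shut at -1), set as the call begins (left out, the last holds). The fingers move at their own pace and stop on an object; the grip force is fixed at half the most. Time passes only in rows, so rows that repeat a pose let the fingers close. It gives the time, the measured TCP pose, the force, the opening and the grip force at its end, in the units of the state.
- telemetry.get_obs(): the state, without advancing time (a new reading comes with each control period).
- viewer.snapshot(name): name is "scene" or "top" or "wrist"; returns the picture (400x640x3 uint8, red, green, blue); there is no depth.
- viewer.camera_info(name): a dict with "intrinsics" (3x3 intrinsics, pixels), "extrinsics" (4x4, takes a point from camera to world coordinates); the wrist camera has in their place "tool_from_camera" (4x4, takes a point from camera to tool coordinates, whose origin is the TCP and whose axes are the flange's). Camera axes: x right, y down, z forward; pixel columns grow to the right and rows downward; lengths in m; the calibration is good to about 2 mm. The wrist camera is an equidistant fisheye: a pixel r from the principal point sees the ray r / f radians off the axis. A picture is of the moment at which its call begins: read the wrist's pose just before it. camera_info takes no time and is no camera call.
- workorder.close_job(): hands the job in; it is judged then, once.
The state is a dict: "clock": time; "joint_pos": joint angles; "qvel": joint speeds; "tau": joint torques, N m; "tool_pos": TCP position; "orientation": TCP orientation; "force": force on the tool from outside, world axes, zero at the start; "moment": the same for the moment, N m; "opening": finger opening in m; "gripper_force": force on a finger pad.
Only numpy, scipy, OpenCV 4.12 (cv2) and the standard library are available. Lean on these libraries where they do the work, as an engineer would, in place of code of your own. Each camera call takes 0.05 s, during which the arm holds its last target. There are 200 camera calls.

### The job

Stand the green filter cartridge in the sight port's barrel, flange down. Then lower the black retaining ring over it with its orange lugs at the white marks, so that they drop through the gaps, and turn it a quarter turn clockwise seen from above, so that the lugs lie under the jaws at the red marks. Leave the filter clamped and the ring locked.

Things in the scene. Friction and masses are not known exactly. Their poses are not given: they have to be found in the camera images.
- port: Fixed dark steel barrel, 124 wide, 47 high, on a foot 150 wide. Origin: centre of underside, z up. Filter seat: 80 wide, floor z=20. Chamber 102 wide. Two brass jaws, z=39-47, reach in to 38 from the axis, centred on +-y (red marks), 110 deg each; gaps on +-x (white marks), 70 deg. Lugs let in by the gaps turn under the jaws to stops: 98 deg clockwise, only 36 the other way. All mm.
- green_filter: Loose upright cartridge, 0.15 kg: aluminium flange 66 mm wide, 8 thick, below a tube 32 mm wide, top at 60 mm, with green glass on top and a green band. Grip the tube's upper part. Origin: centre of the flange's underside, z up; yaw does not matter. Seated, its origin is at z=20 mm of the port, its top at 80. The like amber and blue ones are not wanted.
- lock_ring: Loose black round collar, 0.18 kg, 64 mm outside, 50 inside, 44 high, open through. Two like orange lugs, 9 thick, 36 deg wide, at the bottom along +-x out to 45 mm from the axis; orange ticks above them. Grip across the collar, any direction. Origin: centre of underside, z up. In place it rests on the flange, origin z=28 mm of the port, and turns freely. The brass collar is not wanted.
There are look-alikes about, which are no part of the job. What is meant by the lock_ring is not pink, and is the larger of those in its own colour.

How it is judged (in metres and radians):
On the way, in this order (a step that is already met when the one before it is completed fails the run):
1. the green filter stands in the port's seat, let go (horizontal distance between green_filter and port below 0.012 m and z of green_filter in the frame of port between 0.015 and 0.024 m and angle between green_filter's own z axis and vertical below 0.12 rad and contact force between the fingers and green_filter below 0.1 N), for 0.2 s.
2. the ring is down over the filter, its lugs through the gaps (not yet turned) (horizontal distance between each of green_filter, lock_ring and port below 0.012 m and z of green_filter in the frame of port between 0.015 and 0.024 m and angle between each of green_filter, lock_ring's own z axis and vertical below 0.12 rad and z of lock_ring in the frame of port between 0.023 and 0.034 m and not (angle between the x axis of lock_ring and the y axis of port, either way round below 0.44 rad)), for 0.1 s.
At the end, for the whole second after the job is handed in: Filter upright in the port's seat (12 mm of the axis, underside 15 to 24 mm up); ring flat over it, lugs below the jaws (12 mm of the axis, underside 23 to 34 mm up), line of the lugs within 25 degrees of the line of the red marks; both released and at rest (horizontal distance between each of green_filter, lock_ring and port below 0.012 m and z of green_filter in the frame of port between 0.015 and 0.024 m and angle between each of green_filter, lock_ring's own z axis and vertical below 0.12 rad and z of lock_ring in the frame of port between 0.023 and 0.034 m and angle between the x axis of lock_ring and the y axis of port, either way round below 0.44 rad and linear speed of each of green_filter, lock_ring below 0.02 m/s); the robot touches nothing.
It also fails if it takes over 58 s, if anything falls off the work surface, if the arm or the gripper's body presses on something with over 40 N, if the wrist force passes 120 N, or if a joint passes its speed limit or range.

## Working session

There is one attempt and no reset: what is moved stays moved. The work goes in short steps, Python scripts to look and compute and a tool call to move; the robot and the scene stay as the last step left them, time stands still between calls to the robot, and variables do not carry over. Pictures are saved under pics/ and viewed, at most 10 in all, crops included, and the job is handed in when it is done.

Besides the shell and the picture viewer there is one more tool, called after "Call:" by a JSON object that holds its "api" and its "payload", one argument or row to a line. carry_out: Moves the arm, as the interface text tells. Its arguments: {"type":"object","properties":{"rows":{"type":"array"},"grip":{"type":"number"}},"required":["rows"]}

```bash
mkdir -p pics; python3 - <<'E'
from plant import telemetry, viewer
import cv2,numpy as np
np.set_printoptions(precision=4,suppress=True)
o=telemetry.get_obs();print(o)
for n in("scene","top","wrist"):
    im=viewer.snapshot(n);cv2.imwrite(f"pics/{n}0.png",im[:,:,::-1]);print(n,viewer.camera_info(n))
E
```

```text
{'clock': 0.0, 'joint_pos': array([-54.1382,  20.5898,   0.6317,  -0.0205, -70.1352, -16.5062]), 'qvel': array([-0.057 ,  0.1287, -0.0291, -0.0453,  0.0189, -0.0347]), 'tau': array([  0.003 , -58.2727,  29.305 ,   6.997 ,   0.0068,  -0.0001]), 'tool_pos': array([ 0.2235, -0.6363,  0.1886]), 'orientation': array([ 179.905 ,   -0.008 , -160.6513]), 'force': array([-0.1824, -0.0469, -0.0334]), 'moment': array([-0.0356,  0.0078, -0.0578]), 'gripper_force': 0.0, 'opening': 0.08776527848596775}
scene {'intrinsics': array([[364.142 ,   0.    , 321.6986],
       [  0.    , 364.142 , 198.2207],
       [  0.    ,   0.    ,   1.    ]]), 'extrinsics': array([[ 0.8799,  0.3868, -0.2759,  0.8001],
       [ 0.4751, -0.7267,  0.4963, -0.4306],
       [-0.0085, -0.5677, -0.8232,  0.726 ],
       [ 0.    ,  0.    ,  0.    ,  1.    ]])}
top {'intrinsics': array([[361.1624,   0.    , 322.3355],
       [  0.    , 361.1624, 195.8629],
       [  0.    ,   0.    ,   1.    ]]), 'extrinsics': array([[-0.0283, -0.9974,  0.0669,  0.529 ],
       [-0.9995,  0.029 ,  0.0087, -0.0121],
       [-0.0106, -0.0666, -0.9977,  0.8011],
       [ 0.    ,  0.    ,  0.    ,  1.    ]])}
wrist {'intrinsics': array([[309.7069,   0.    , 313.2185],
       [  0.    , 309.7069, 200.0663],
       [  0.    ,   0.    ,   1.    ]]), 'tool_from_camera': array([[-0.0018, -0.9551, -0.2963,  0.0804],
       [ 1.    , -0.0015, -0.0013,  0.0001],
       [ 0.0008, -0.2963,  0.9551, -0.1968],
       [ 0.    ,  0.    ,  0.    ,  1.    ]])}
```

View pics/top0.png

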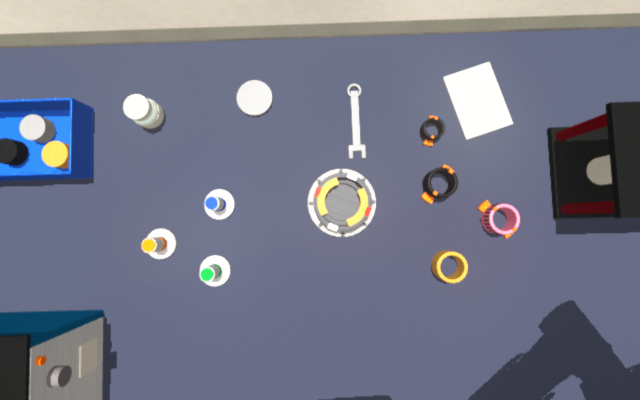

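View pics/scene0.png

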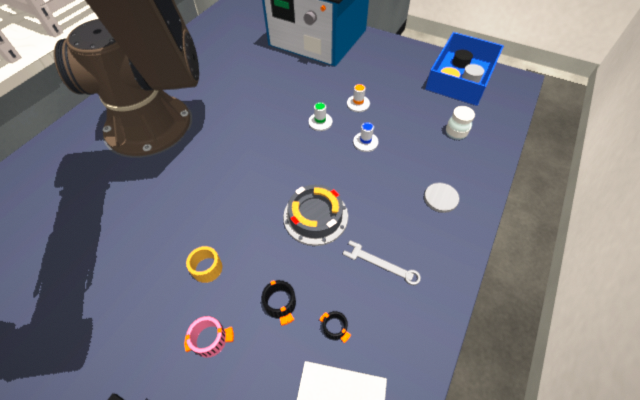

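The top view offers these candidates:
- **Filters:** green (212,272), blue (216,204), amber (155,244).
- **Rings:** large black (440,184), small black (432,130), pink (502,219), brass (451,267).
- **Port:** (342,203).

I choose the green filter and the large black ring, and check them in one crop while measuring.

```bash
cat > h.py <<'E'
import numpy as np,cv2
from plant import telemetry,viewer
from scipy.spatial.transform import Rotation as Ro
np.set_printoptions(precision=4,suppress=True)
def ray(name,uv,obs=None):
    c=viewer.camera_info(name);K=c["intrinsics"];d=(np.atleast_2d(uv)-K[:2,2])/K[0,0]
    if name=="wrist":
        r=np.linalg.norm(d,axis=1,keepdims=True);d=np.c_[d/np.maximum(r,1e-9)*np.sin(r),np.cos(r)]
        T=np.eye(4);T[:3,:3]=Ro.from_euler("xyz",obs["orientation"],degrees=True).as_matrix();T[:3,3]=obs["tool_pos"];T=T@c["tool_from_camera"]
    else: d=np.c_[d,np.ones(len(d))];T=c["extrinsics"]
    return T[:3,3],d@T[:3,:3].T
def at(name,uv,z,obs=None):
    p,d=ray(name,uv,obs);return p+d*((z-p[2])/d[:,2])[:,None]
def blobs(im,lo,hi,roi=None,amin=6):
    m=cv2.inRange(cv2.cvtColor(im,cv2.COLOR_RGB2HSV),np.array(lo),np.array(hi))
    if roi:
        k=np.zeros_like(m);x0,y0,x1,y1=roi;k[y0:y1,x0:x1]=1;m=m*k
    n,l,s,c=cv2.connectedComponentsWithStats(m)
    return [(c[i],s[i,4]) for i in range(1,n) if s[i,4]>=amin],l
E
python3 - <<'E'
from h import *
im=cv2.imread("pics/top0.png")[:,:,::-1].copy()
def show(n,lo,hi,roi,zs):
    for c,a in blobs(im,lo,hi,roi)[0]: print(n,c,a,[at("top",c,z)[0,:2] for z in zs])
show("green",(45,100,60),(85,255,255),(190,250,240,295),(.06,))
show("flange",(0,0,150),(180,60,255),(190,250,240,295),(.008,))
show("orange",(3,150,120),(14,255,255),(415,155,465,210),(.005,.044))
show("yellowjaw",(20,100,100),(35,255,255),(300,160,385,245),(.047,))
show("red",(0,150,100),(3,255,255),(300,160,385,245),(.047,))
show("white",(0,0,180),(180,40,255),(325,160,365,245),(.047,))
a=cv2.resize(im[100:240,300:480],None,fx=4,fy=4,interpolation=cv2.INTER_CUBIC)
cv2.imwrite("pics/c1.png",a[:,:,::-1])
E
```

```text
green [218.5833 267.9167] 12 [array([0.4379, 0.2097])]
green [206.5    274.1017] 118 [array([0.4261, 0.2345])]
flange [215.535 269.541] 658 [array([0.4282, 0.232 ])]
orange [448.4211 169.7368] 19 [array([ 0.6322, -0.2855]), array([ 0.6271, -0.2721])]
orange [434.25   193.3333] 12 [array([ 0.5808, -0.2517]), array([ 0.5783, -0.24  ])]
orange [429.24 195.76] 25 [array([ 0.5758, -0.2405]), array([ 0.5735, -0.2293])]
orange [423.1 198.5] 10 [array([ 0.5701, -0.2267]), array([ 0.5681, -0.2162])]
yellowjaw [325.3627 194.5563] 284 [array([ 0.5821, -0.0119])]
yellowjaw [359.4158 207.6564] 291 [array([ 0.5527, -0.0821])]
red [367.55 211.35] 20 [array([ 0.5445, -0.0987])]
white [345.2669 173.761 ] 251 [array([ 0.6247, -0.0549])]
white [332.2333 229.52  ] 150 [array([ 0.5089, -0.0241])]
white [354.6897 231.3103] 87 [array([ 0.5038, -0.0706])]
```

View pics/c1.png

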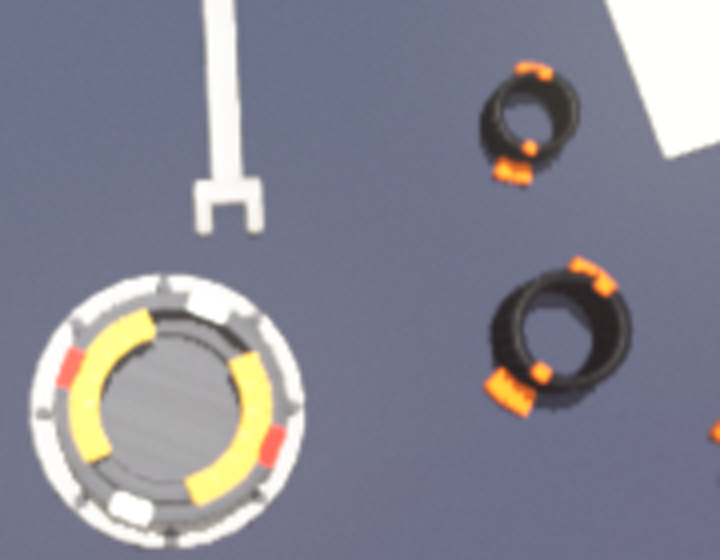

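```bash
cat >> h.py <<'E'
def to(p,start=None,yaw=None):
    o=telemetry.get_obs();s=o["tool_pos"] if start is None else np.array(start)
    R=Ro.from_euler("xyz",[180,0,o["orientation"][2] if yaw is None else yaw],degrees=True)
    return R.inv().apply(np.array(p)-s)
E
python3 - <<'E'
from h import *
print(to((.5,-.1,.21)),to((.427,.233,.15),(.5,-.1,.21)))
# ring rim centre estimate
im=cv2.imread("pics/top0.png");g=cv2.cvtColor(im,cv2.COLOR_BGR2GRAY)
print(at("top",(443,181),.044),at("top",[(435.5,193),(427.5,198)],.044),at("top",(427.5,198),.009))
E
```

```text
[-0.4386  0.4146 -0.0212] [-0.0415  0.3384  0.06  ]
[[ 0.6037 -0.2596  0.044 ]] [[ 0.5789 -0.2426  0.044 ]
 [ 0.5689 -0.2254  0.044 ]] [[ 0.5707 -0.2353  0.009 ]]
```

Call:
{"api": "carry_out", "payload": {
  "rows": [
    [-0.439, 0.415, -0.02, 0, 0, 0],
    [-0.439, 0.415, -0.02, 0, 0, 0],
    [-0.439, 0.415, -0.02, 0, 0, 0],
    [-0.439, 0.415, -0.02, 0, 0, 0],
    [-0.439, 0.415, -0.02, 0, 0, 0],
    [-0.439, 0.415, -0.02, 0, 0, 0],
    [-0.439, 0.415, -0.02, 0, 0, 0],
    [-0.439, 0.415, -0.02, 0, 0, 0]
  ]
}}

```text
clock: 1.15
tool_pos: [0.453, -0.1906, 0.2064]
orientation: [-180.0, 0.0, -160.6]
force: [1.3, -0.6, 0.1]
opening: 0.0875
gripper_force: 0.0
```

```bash
python3 -c "
from h import *
print(telemetry.get_obs()['tool_pos'],to((.427,.233,.15)))"
```

```text
[ 0.453  -0.1906  0.2064] [-0.1159  0.4083  0.0564]
```

Call:
{"api": "carry_out", "payload": {
  "rows": [
    [-0.116, 0.408, 0.056, 0, 0, 0],
    [-0.116, 0.408, 0.056, 0, 0, 0],
    [-0.116, 0.408, 0.056, 0, 0, 0],
    [-0.116, 0.408, 0.056, 0, 0, 0],
    [-0.116, 0.408, 0.056, 0, 0, 0],
    [-0.116, 0.408, 0.056, 0, 0, 0],
    [-0.116, 0.408, 0.056, 0, 0, 0],
    [-0.116, 0.408, 0.056, 0, 0, 0]
  ]
}}

```text
clock: 2.15
tool_pos: [0.4262, 0.2336, 0.1492]
orientation: [-180.0, -0.1, -160.4]
force: [-0.2, 0.2, 0.3]
opening: 0.0877
gripper_force: 0.0
```

```bash
python3 - <<'E'
from h import *
o=telemetry.get_obs();im=viewer.snapshot("wrist");cv2.imwrite("pics/w1.png",im[:,:,::-1])
print(o["tool_pos"],o["orientation"])
b,l=blobs(im,(45,100,60),(85,255,255),None,30)
for c,a in b:print(c,a,at("wrist",c,.06,o))
E
```

```text
[0.4262 0.2336 0.1492] [-179.9683   -0.062  -160.4327]
[636.8896  69.1039] 154 [[0.0904 0.6118 0.06  ]]
[313.4878 171.1707] 41 [[0.4071 0.2267 0.06  ]]
[313.6133 183.7467] 75 [[0.4186 0.2309 0.06  ]]
[316.6566 200.241 ] 166 [[0.4331 0.2392 0.06  ]]
```

View pics/w1.png

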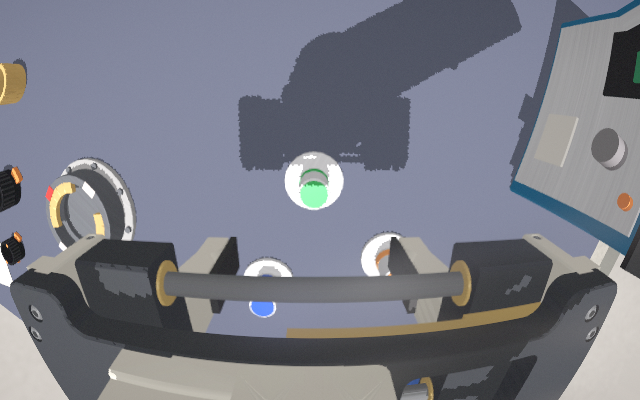

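The wrist view shows the green filter between the fingers. Its cap is at (315,194) and its flange at (314,181), so it agrees with the top view to about 3 mm. Blue and amber lie clear of the fingers, below.

```bash
python3 - <<'E'
from h import *
o=telemetry.get_obs()
print(at("wrist",(314,181),.006,o),at("wrist",(315,194.5),.06,o), to((.428,.235,.035)))
E
```

```text
[[0.4282 0.2332 0.006 ]] [[0.4281 0.2341 0.06  ]] [-0.0028  0.0022  0.1144]
```

Call:
{"api": "carry_out", "payload": {
  "rows": [
    [-0.002, 0.001, 0.05, 0, 0, 0],
    [-0.002, 0.001, 0.09, 0, 0, 0],
    [-0.002, 0.001, 0.114, 0, 0, 0],
    [-0.002, 0.001, 0.114, 0, 0, 0]
  ]
}}

```text
clock: 2.7
tool_pos: [0.4274, 0.2303, 0.0348]
orientation: [-179.9, -0.2, -160.7]
force: [0.4, 0.6, -0.3]
opening: 0.0879
gripper_force: 0.0
```

Call:
{"api": "carry_out", "payload": {
  "rows": [
    [0, 0, 0, 0, 0, 0],
    [0, 0, 0, 0, 0, 0],
    [0, 0, 0, 0, 0, 0],
    [0, 0, 0, 0, 0, 0],
    [0, 0, 0, 0, 0, 0]
  ],
  "grip": -1
}}

```text
clock: 3.32
tool_pos: [0.4283, 0.2325, 0.0363]
orientation: [180.0, 0.0, -160.6]
force: [0.0, -0.0, 0.6]
opening: 0.0431
gripper_force: 0.0
```

Call:
{"api": "carry_out", "payload": {
  "rows": [
    [0, 0, 0, 0, 0, 0],
    [0, 0, 0, 0, 0, 0],
    [0, 0, 0, 0, 0, 0],
    [0, 0, 0, 0, 0, 0]
  ]
}}

```text
clock: 3.82
tool_pos: [0.4283, 0.2324, 0.0361]
orientation: [-180.0, -0.0, -160.6]
force: [0.1, -0.2, -0.0]
opening: 0.0037
gripper_force: 0.0
```

The opening is 0.0037, so the fingers closed on nothing. I'll look.

```bash
python3 - <<'E'
from h import *
o=telemetry.get_obs();print(o["opening"],o["gripper_force"])
a=viewer.snapshot("wrist");b=viewer.snapshot("scene");
b=cv2.resize(b[70:190,270:430],(640,480));cv2.imwrite("pics/w2.png",np.vstack([a[50:400,:]])[:,:,::-1])
c=np.vstack([cv2.resize(a,(400,250)),cv2.resize(b,(400,300))]);cv2.imwrite("pics/c2.png",c[:,:,::-1])
E
```

```text
0.003662346659068735 0.0
```

View pics/c2.png

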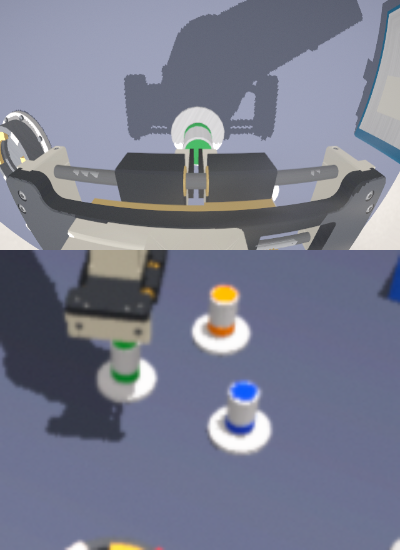

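```bash
python3 - <<'E'
from h import *
a=cv2.imread("pics/w2.png");o=telemetry.get_obs()
cv2.imwrite("pics/c3.png",cv2.resize(a[90:290,220:420],(800,800))[:600])
im=np.zeros((400,640,3),np.uint8);im[50:]=a[:,:,::-1]
for c,ar in blobs(im,(45,100,60),(85,255,255),None,10)[0]: print(c,ar,at("wrist",c,.06,o),at("wrist",c,.015,o))
s=viewer.snapshot("scene")
for c,ar in blobs(s,(45,100,60),(85,255,255),(300,90,345,140),5)[0]: print("scene",c,ar,at("scene",c,.06),at("scene",c,.015))
print("tip px", [200.07+309.7*np.arctan2(-.9551*(x-.0804)-.2963*(z+.1968),-.2963*(x-.0804)+.9551*(z+.1968)) for x,z in((0,0),(.0095,0),(0,-.019))])
E
```

```text
[316.2663 201.8994] 169 [[0.4036 0.2254 0.06  ]] [[0.4169 0.2305 0.015 ]]
[315.7919 236.9317] 644 [[0.4248 0.2326 0.06  ]] [[0.4436 0.2396 0.015 ]]
scene [319.25   107.5625] 16 [[0.4308 0.2278 0.06  ]] [[0.4058 0.2722 0.015 ]]
scene [319.5 120.5] 30 [[0.455  0.1846 0.06  ]] [[0.4317 0.2262 0.015 ]]
tip px [np.float64(227.0228575013595), np.float64(213.99864135341628), np.float64(238.42996101816848)]
```

View pics/c3.png

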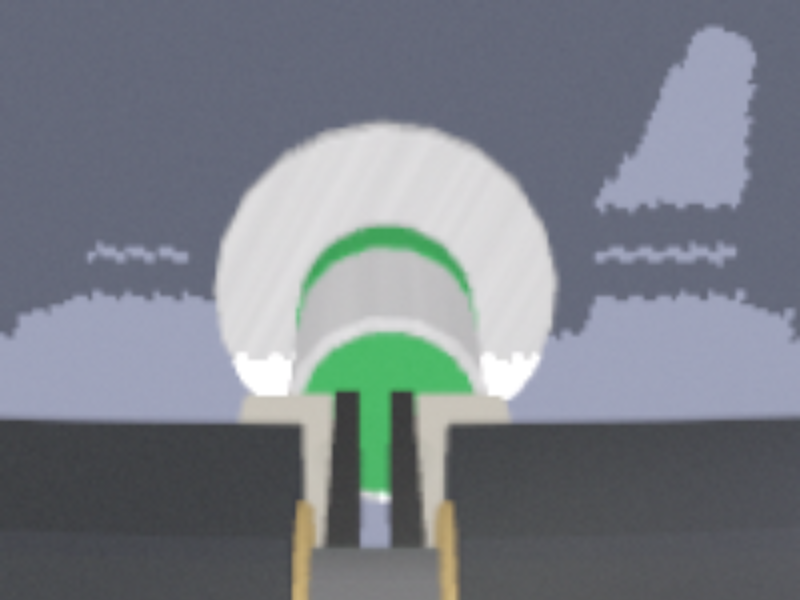

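The view shows the shut fingers sitting above the green cap, which shows through the gap at crop (375,440). Both here and in the open view, the finger ends appear at row 238. That works out to about 40 mm behind the stated TCP, so the real fingertips are near z≈0.076, above the tube. I'll open, go lower in a guarded step and watch the force.

Call:
{"api": "carry_out", "payload": {
  "rows": [
    [0, 0, 0, 0, 0, 0],
    [0, 0, 0, 0, 0, 0],
    [0, 0, 0, 0, 0, 0],
    [0, 0, 0, 0, 0, 0],
    [0, 0, 0, 0, 0, 0],
    [0, 0, 0, 0, 0, 0],
    [0, 0, 0, 0, 0, 0],
    [0, 0, 0, 0, 0, 0]
  ],
  "grip": 1
}}

```text
clock: 4.97
tool_pos: [0.4283, 0.2324, 0.0361]
orientation: [-180.0, -0.0, -160.6]
force: [-0.8, 0.1, -0.1]
opening: 0.0748
gripper_force: 0.0
```

Call:
{"api": "carry_out", "payload": {
  "rows": [
    [0, 0, 0.01, 0, 0, 0],
    [0, 0, 0.02, 0, 0, 0],
    [0, 0, 0.028, 0, 0, 0],
    [0, 0, 0.028, 0, 0, 0]
  ]
}}

```text
clock: 5.48
tool_pos: [0.4278, 0.2318, 0.0071]
orientation: [-179.9, -0.1, -160.6]
force: [-0.3, 0.0, -0.4]
opening: 0.0878
gripper_force: 0.0
```

```bash
python3 - <<'E'
from h import *
o=telemetry.get_obs();print(o["tool_pos"],o["force"],o["opening"])
a=viewer.snapshot("wrist");b=viewer.snapshot("scene")
c=np.hstack([cv2.resize(a[120:320,200:440],(480,400)),cv2.resize(b[80:140,290:350],(320,320))[:, :].repeat(1,0) if 0 else cv2.resize(b[75:150,290:350],(320,400))])
cv2.imwrite("pics/c4.png",c[:,:,::-1])
E
```

```text
[0.4278 0.2318 0.0071] [-0.3055  0.0462 -0.3915] 0.08775529626064144
```

View pics/c4.png

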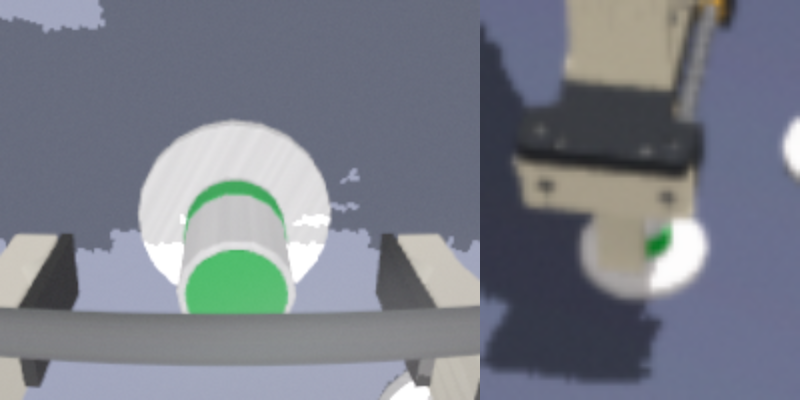

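The fingers now flank the tube. The cap is centred at crop (237,283), and both views put the tips at z≈0.048. I'll go 12 mm lower and close.

Call:
{"api": "carry_out", "payload": {
  "rows": [
    [0, 0, 0.004, 0, 0, 0],
    [0, 0, 0.008, 0, 0, 0],
    [0, 0, 0.012, 0, 0, 0],
    [0, 0, 0.012, 0, 0, 0]
  ]
}}

```text
clock: 6.08
tool_pos: [0.4281, 0.2322, -0.0042]
orientation: [-180.0, -0.0, -160.6]
force: [-0.1, 0.4, 0.6]
opening: 0.0878
gripper_force: 0.0
```

Call:
{"api": "carry_out", "payload": {
  "rows": [
    [0, 0, 0, 0, 0, 0],
    [0, 0, 0, 0, 0, 0],
    [0, 0, 0, 0, 0, 0],
    [0, 0, 0, 0, 0, 0],
    [0, 0, 0, 0, 0, 0],
    [0, 0, 0, 0, 0, 0],
    [0, 0, 0, 0, 0, 0],
    [0, 0, 0, 0, 0, 0]
  ],
  "grip": -1
}}

```text
clock: 7.08
tool_pos: [0.4284, 0.2326, -0.0038]
orientation: [180.0, 0.0, -160.6]
force: [-0.4, 1.2, 0.3]
opening: 0.031
gripper_force: 30.0
```

```bash
python3 -c "
from h import *
print(to((.567,-.047,.10)))"
```

```text
[-0.038  -0.3097 -0.1038]
```

Call:
{"api": "carry_out", "payload": {
  "rows": [
    [0, 0, -0.03, 0, 0, 0],
    [0, 0, -0.08, 0, 0, 0],
    [0, 0, -0.104, 0, 0, 0],
    [0, 0, -0.104, 0, 0, 0]
  ]
}}

```text
clock: 7.58
tool_pos: [0.429, 0.2332, 0.1018]
orientation: [179.9, 0.2, -160.6]
force: [-0.8, 0.1, -2.5]
opening: 0.0316
gripper_force: 30.0
```

Call:
{"api": "carry_out", "payload": {
  "rows": [
    [-0.006, -0.05, 0, 0, 0, 0],
    [-0.013, -0.105, 0, 0, 0, 0],
    [-0.02, -0.16, 0, 0, 0, 0],
    [-0.027, -0.215, 0, 0, 0, 0],
    [-0.033, -0.27, 0, 0, 0, 0],
    [-0.038, -0.31, 0, 0, 0, 0],
    [-0.038, -0.31, 0, 0, 0, 0],
    [-0.038, -0.31, 0, 0, 0, 0]
  ]
}}

```text
clock: 8.57
tool_pos: [0.5657, -0.0478, 0.0985]
orientation: [180.0, -0.2, -160.7]
force: [0.4, -0.0, -1.9]
opening: 0.0313
gripper_force: 30.0
```

```bash
python3 - <<'E'
from h import *
o=telemetry.get_obs();print(o["tool_pos"],o["force"],o["opening"])
a=viewer.snapshot("wrist");cv2.imwrite("pics/w3.png",a[:,:,::-1])
for n,lo,hi in(("yel",(20,100,100),(35,255,255)),("red",(0,150,100),(3,255,255)),("white",(0,0,190),(180,30,255)),("green",(45,100,60),(85,255,255))):
    for c,ar in blobs(a,lo,hi,(180,60,450,330),40)[0]: print(n,c,ar,at("wrist",c,.047,o)[0])
E
```

```text
[ 0.5657 -0.0478  0.0985] [ 0.4271 -0.0358 -1.8682] 0.0313142332900182
yel [283.2725 171.6237] 1358 [ 0.5474 -0.0804  0.047 ]
yel [366.3653 203.8635] 271 [ 0.5507 -0.0053  0.047 ]
yel [248.8201 288.2302] 278 [ 0.6668 -0.0786  0.047 ]
yel [417.306  324.5534] 683 [0.6575 0.1021 0.047 ]
yel [220.56 327.08] 350 [ 0.7288 -0.0959  0.047 ]
red [262.403  163.7414] 263 [ 0.5466 -0.0988  0.047 ]
white [365.7785 158.8794] 456 [ 0.5149 -0.0201  0.047 ]
white [309.7682 222.679 ] 5258 [ 0.5826 -0.0453  0.047 ]
white [386.8354 199.2073] 164 [0.541 0.01  0.047]
white [311.1269 246.484 ] 938 [ 0.6037 -0.0367  0.047 ]
green [313.0469 222.6375] 320 [ 0.5816 -0.0426  0.047 ]
green [313.1929 266.7552] 964 [ 0.6226 -0.0282  0.047 ]
```

View pics/w3.png

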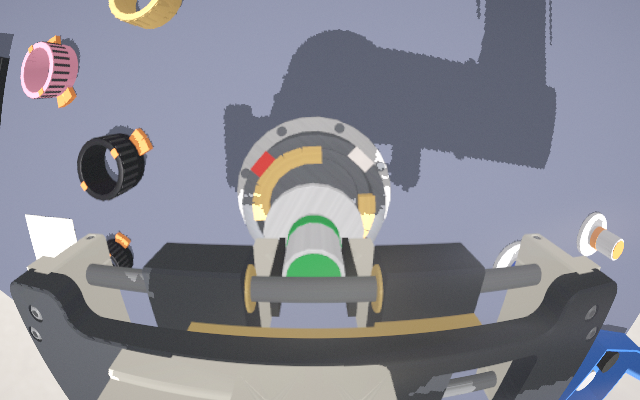

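The picture shows the held filter centred over the port. The red mark at (262,164) puts the port centre at (0.5676,-0.0468), which agrees with the top camera. The large black ring is at (112,165). Next I lower the filter.

Call:
{"api": "carry_out", "payload": {
  "rows": [
    [0, 0, 0.03, 0, 0, 0],
    [0, 0, 0.055, 0, 0, 0],
    [0, 0, 0.07, 0, 0, 0],
    [0, 0, 0.076, 0, 0, 0],
    [0, 0, 0.079, 0, 0, 0],
    [0, 0, 0.079, 0, 0, 0]
  ]
}}

```text
clock: 9.38
tool_pos: [0.5673, -0.0474, 0.0216]
orientation: [-180.0, 0.0, -160.6]
force: [0.2, 0.3, -1.0]
opening: 0.0313
gripper_force: 30.0
```

Call:
{"api": "carry_out", "payload": {
  "rows": [
    [0, 0, 0.002, 0, 0, 0],
    [0, 0, 0.004, 0, 0, 0],
    [0, 0, 0.005, 0, 0, 0],
    [0, 0, 0.005, 0, 0, 0]
  ]
}}

```text
clock: 9.88
tool_pos: [0.5669, -0.0475, 0.0162]
orientation: [-180.0, -0.0, -160.6]
force: [-0.9, 0.5, 0.2]
opening: 0.0313
gripper_force: 30.0
```

Call:
{"api": "carry_out", "payload": {
  "rows": [
    [0, 0, 0, 0, 0, 0],
    [0, 0, 0, 0, 0, 0],
    [0, 0, 0, 0, 0, 0],
    [0, 0, 0, 0, 0, 0],
    [0, 0, 0, 0, 0, 0],
    [0, 0, 0, 0, 0, 0],
    [0, 0, 0, 0, 0, 0],
    [0, 0, 0, 0, 0, 0]
  ],
  "grip": 1
}}

```text
clock: 10.88
tool_pos: [0.5669, -0.0475, 0.0161]
orientation: [180.0, -0.0, -160.6]
force: [-0.2, 0.2, -1.4]
opening: 0.0879
gripper_force: 0.0
```

Call:
{"api": "carry_out", "payload": {
  "rows": [
    [0, 0, -0.03, 0, 0, 0],
    [0, 0, -0.08, 0, 0, 0],
    [0, 0, -0.12, 0, 0, 0],
    [0, 0, -0.12, 0, 0, 0]
  ]
}}

```text
clock: 11.38
tool_pos: [0.5692, -0.0472, 0.1398]
orientation: [-179.9, 0.4, -160.6]
force: [-0.2, -0.2, -0.3]
opening: 0.0876
gripper_force: 0.0
```

```bash
python3 - <<'E'
from h import *
o=telemetry.get_obs();print(o["tool_pos"],o["orientation"])
a=viewer.snapshot("wrist");t=viewer.snapshot("top");cv2.imwrite("pics/w4.png",a[:,:,::-1])
c=np.hstack([cv2.resize(a[80:280,40:440],(800,400))]);c=np.vstack([c,cv2.resize(t[140:230,300:480],(400,200))[:, :].repeat(2,1)[:, :800]])
cv2.imwrite("pics/c5.png",c[:,:,::-1])
for ar in blobs(a,(45,100,60),(85,255,255),(180,60,450,330),30)[0]: print(ar,at("wrist",ar[0],.08,o)[0])
for n,lo,hi in(("red",(0,150,100),(3,255,255)),("white",(0,0,190),(180,30,255))):
    for c,ar in blobs(a,lo,hi,(180,60,450,330),40)[0]: print(n,c,ar,at("wrist",c,.047,o)[0])
for c,ar in blobs(a,(3,150,120),(14,255,255),(30,60,220,300),10)[0]: print("or",c,ar,[at("wrist",c,z,o)[0,:2] for z in(.005,.044)])
print(to((.604,-.26,.15)))
E
```

```text
[ 0.5692 -0.0472  0.1398] [-179.9273    0.3781 -160.62  ]
(array([314.1042, 172.0833]), np.int32(48)) [ 0.5452 -0.0551  0.08  ]
(array([313.9682, 198.3152]), np.int32(660)) [ 0.5672 -0.0476  0.08  ]
red [270.1218 151.1066] 197 [ 0.5464 -0.0988  0.047 ]
white [355.1336 147.0645] 217 [ 0.5163 -0.0243  0.047 ]
white [313.4272 179.1285] 1945 [ 0.5589 -0.051   0.047 ]
white [250.1329 186.6456] 158 [ 0.5863 -0.1072  0.047 ]
white [379.2182 186.0818] 110 [0.5439 0.0121 0.047 ]
white [276.7577 230.    ] 227 [ 0.6213 -0.0688  0.047 ]
white [252.6348 260.407 ] 575 [ 0.6645 -0.0832  0.047 ]
white [237.1873 315.0854] 363 [ 0.746  -0.0826  0.047 ]
or [91.1061 91.5758] 66 [array([ 0.5485, -0.3523]), array([ 0.5419, -0.3195])]
or [162.6875 129.8438] 64 [array([ 0.5687, -0.2317]), array([ 0.5597, -0.2131])]
or [154.2875 134.625 ] 80 [array([ 0.5772, -0.2414]), array([ 0.5671, -0.2217])]
or [137.7692 141.    ] 13 [array([ 0.5909, -0.2626]), array([ 0.5792, -0.2404])]
or [138.2821 223.4231] 78 [array([ 0.6966, -0.2437]), array([ 0.6725, -0.2237])]
[ 0.0353 -0.213  -0.0138]
```

View pics/c5.png

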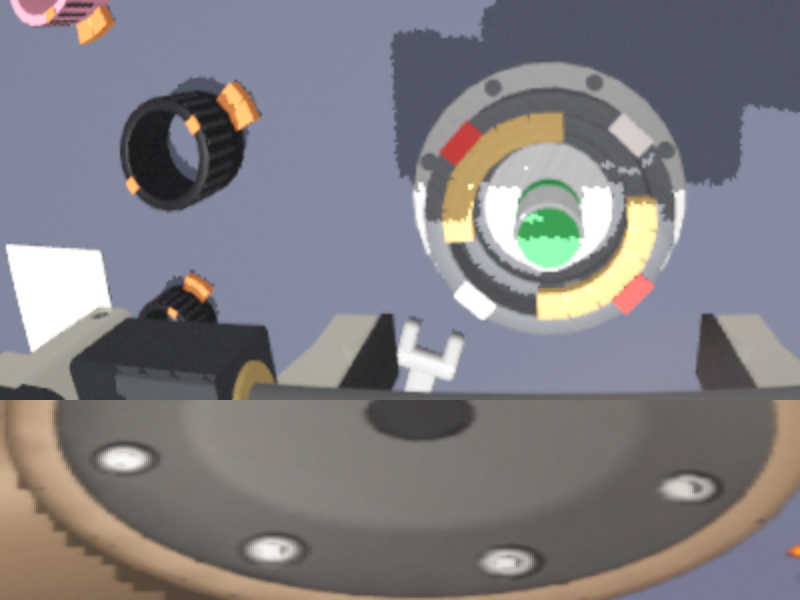

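Filter is seated: its cap (314,198) reads (0.567,-0.048) against a port centre of (0.568,-0.047). The gap line is at -23°. Next is the large black ring.

```bash
python3 - <<'E'
from h import *
o=telemetry.get_obs()
o["tool_pos"]=np.array([.5692,-.0472,.1398])
print(at("wrist",[(121.5,156.5),(136.5,142.5),(106,173)],.044,o))
E
```

```text
[[ 0.6011 -0.2582  0.044 ]
 [ 0.5805 -0.2417  0.044 ]
 [ 0.6263 -0.277   0.044 ]]
```

Call:
{"api": "carry_out", "payload": {
  "rows": [
    [0.008, -0.053, 0, 0, 0, 0],
    [0.017, -0.106, 0, 0, 0, 0],
    [0.026, -0.16, 0, 0, 0, 0],
    [0.035, -0.21, 0, 0, 0, 0],
    [0.035, -0.21, 0, 0, 0, 0],
    [0.035, -0.21, 0, 0, 0, 0]
  ]
}}

```text
clock: 12.22
tool_pos: [0.6025, -0.2572, 0.1343]
orientation: [179.9, -0.1, -160.7]
force: [0.4, 0.6, 0.6]
opening: 0.088
gripper_force: 0.0
```

```bash
python3 - <<'E'
from h import *
o=telemetry.get_obs();print(o["tool_pos"],o["orientation"])
a=viewer.snapshot("wrist");cv2.imwrite("pics/w5.png",a[:,:,::-1])
for c,ar in blobs(a,(3,150,100),(16,255,255),(200,60,430,300),8)[0]: print("or",c,ar,[at("wrist",c,z,o)[0,:2] for z in(.006,.009,.042)])
E
```

```text
[ 0.6025 -0.2572  0.1343] [ 179.9069   -0.1369 -160.7084]
or [240.7296 107.7082] 233 [array([ 0.5504, -0.3562]), array([ 0.5502, -0.3556]), array([ 0.5479, -0.3482])]
or [339.6847 165.8237] 295 [array([ 0.576 , -0.2365]), array([ 0.5755, -0.237 ]), array([ 0.5706, -0.2418])]
or [299.6154 255.3846] 26 [array([ 0.6911, -0.2434]), array([ 0.6895, -0.2438]), array([ 0.6729, -0.2479])]
or [296.2727 261.2364] 55 [array([ 0.6999, -0.2447]), array([ 0.6983, -0.2451]), array([ 0.6808, -0.249 ])]
```

```bash
python3 - <<'E'
import cv2
a=cv2.imread("pics/w5.png");cv2.imwrite("pics/c6.png",cv2.resize(a[140:260,235:395],(800,600),interpolation=cv2.INTER_CUBIC))
E
```

```text
(no output)
```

View pics/c6.png

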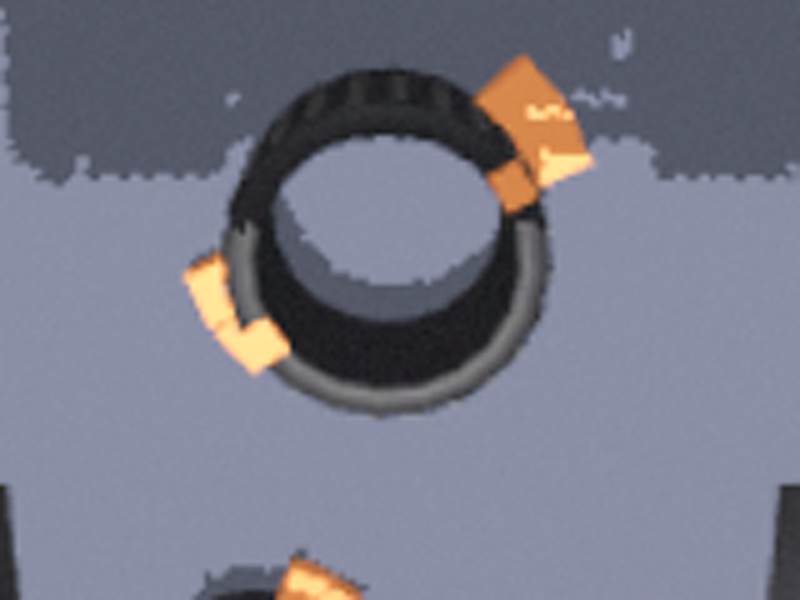

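The view shows the ring's two rim ticks at crop (514,188) and (262,346), and the rim spans columns 224–552. That gives the ring's centre and angle.

```bash
python3 - <<'E'
from h import *
o=telemetry.get_obs()
o2=dict(o);o2["tool_pos"]=np.array([.6025,-.2572,.1343]);o2["orientation"]=np.array([179.9069,-.1369,-160.7084])
p=at("wrist",[(337.8,177.6),(287.4,209.2)],.044,o2);d=p[1]-p[0];c=p.mean(0)
print(p,np.linalg.norm(d),c,np.degrees(np.arctan2(d[1],d[0])))
print(o["tool_pos"],to((c[0],c[1],-.011)))
E
```

```text
[[ 0.5816 -0.2398  0.044 ]
 [ 0.6277 -0.2754  0.044 ]] 0.058215772160625984 [ 0.6047 -0.2576  0.044 ] -37.73413848289229
[ 0.6028 -0.2566  0.1349] [-0.0014 -0.0016  0.1459]
```

Call:
{"api": "carry_out", "payload": {
  "rows": [
    [-0.001, -0.001, 0.05, 0, 0, 0],
    [-0.001, -0.001, 0.09, 0, 0, 0],
    [-0.001, -0.001, 0.12, 0, 0, 0],
    [-0.001, -0.001, 0.135, 0, 0, 0],
    [-0.001, -0.001, 0.145, 0, 0, 0],
    [-0.001, -0.001, 0.145, 0, 0, 0]
  ]
}}

```text
clock: 13.02
tool_pos: [0.6049, -0.2575, -0.0087]
orientation: [-180.0, 0.0, -160.6]
force: [0.0, 0.2, 0.5]
opening: 0.0877
gripper_force: 0.0
```

Call:
{"api": "carry_out", "payload": {
  "rows": [
    [0, 0, 0, 0, 0, 0],
    [0, 0, 0, 0, 0, 0],
    [0, 0, 0, 0, 0, 0],
    [0, 0, 0, 0, 0, 0],
    [0, 0, 0, 0, 0, 0],
    [0, 0, 0, 0, 0, 0]
  ],
  "grip": -1
}}

```text
clock: 13.78
tool_pos: [0.6051, -0.258, -0.0083]
orientation: [-180.0, 0.0, -160.6]
force: [-0.9, 1.0, 5.9]
opening: 0.062
gripper_force: 29.9
```

Call:
{"api": "carry_out", "payload": {
  "rows": [
    [0, 0, -0.03, 0, 0, 0],
    [0, 0, -0.075, 0, 0, 0],
    [0, 0, -0.118, 0, 0, 0],
    [0, 0, -0.118, 0, 0, 0],
    [0, 0, -0.118, 0, 0, 0]
  ]
}}

```text
clock: 14.4
tool_pos: [0.6041, -0.2575, 0.1082]
orientation: [179.9, -0.0, -160.7]
force: [0.3, 0.6, -1.7]
opening: 0.0623
gripper_force: 29.8
```

```bash
python3 - <<'E'
from h import *
o=telemetry.get_obs();print(o["tool_pos"],o["opening"],o["force"],to((.568,-.0466,.110)))
E
```

```text
[ 0.6041 -0.2575  0.1082] 0.06231102874091112 [ 0.3301  0.6021 -1.7451] [-0.0358  0.211  -0.0018]
```

Call:
{"api": "carry_out", "payload": {
  "rows": [
    [-0.008, 0.05, 0, 0, 0, -0.06],
    [-0.017, 0.1, 0, 0, 0, -0.12],
    [-0.025, 0.15, 0, 0, 0, -0.19],
    [-0.031, 0.19, 0, 0, 0, -0.257],
    [-0.035, 0.2115, 0, 0, 0, -0.257],
    [-0.035, 0.2115, 0, 0, 0, -0.257],
    [-0.035, 0.2115, 0, 0, 0, -0.257],
    [-0.035, 0.2115, 0, 0, 0, -0.257]
  ]
}}

```text
clock: 15.4
tool_pos: [0.5674, -0.0475, 0.1085]
orientation: [180.0, -0.1, -146.0]
force: [-0.2, -1.2, -1.4]
opening: 0.0621
gripper_force: 29.8
```

```bash
python3 - <<'E'
from h import *
o=telemetry.get_obs();print(o["tool_pos"],o["orientation"],o["opening"],o["joint_pos"])
a=viewer.snapshot("wrist");t=viewer.snapshot("top");cv2.imwrite("pics/w6.png",a[:,:,::-1])
tz=o["tool_pos"][2]+.0083
for c,ar in blobs(a,(3,150,100),(16,255,255),(200,60,430,320),8)[0]: print("or",c,ar,[at("wrist",c,tz+z,o)[0,:2] for z in(.006,.042)])
for c,ar in blobs(a,(0,150,100),(2,255,255),(150,60,480,320),30)[0]: print("red",c,ar,at("wrist",c,.047,o)[0,:2])
E
```

```text
[ 0.5674 -0.0475  0.1085] [ 179.9778   -0.0606 -145.9835] 0.06211136243280526 [ 14.8968  14.552  -19.2013  -0.0013 -56.3112 -70.8796]
or [273.75  157.625] 8 [array([ 0.5389, -0.0954]), array([ 0.5314, -0.0948])]
or [363.7309 201.6892] 888 [array([ 0.5311, -0.0343]), array([ 0.5252, -0.0457])]
or [360.5433 235.6875] 208 [array([ 0.5507, -0.0221]), array([ 0.5409, -0.0359])]
red [276.9275 148.2366] 262 [ 0.5464 -0.0988]
```

Call:
{"api": "carry_out", "payload": {
  "rows": [
    [0, 0, 0.025, 0, 0, 0],
    [0, 0, 0.045, 0, 0, 0],
    [0, 0, 0.06, 0, 0, 0],
    [0, 0, 0.07, 0, 0, 0],
    [0, 0, 0.078, 0, 0, 0],
    [0, 0, 0.083, 0, 0, 0],
    [0, 0, 0.086, 0, 0, 0],
    [0, 0, 0.086, 0, 0, 0]
  ]
}}

```text
clock: 16.5
tool_pos: [0.5678, -0.0466, 0.0232]
orientation: [-180.0, 0.0, -145.9]
force: [0.4, -0.6, -0.9]
opening: 0.0624
gripper_force: 29.8
```

Call:
{"api": "carry_out", "payload": {
  "rows": [
    [0, 0, 0.001, 0, 0, 0],
    [0, 0, 0.002, 0, 0, 0],
    [0, 0, 0.003, 0, 0, 0],
    [0, 0, 0.003, 0, 0, 0]
  ]
}}

```text
clock: 17.0
tool_pos: [0.5676, -0.0467, 0.02]
orientation: [180.0, -0.0, -145.9]
force: [0.1, 1.3, -1.5]
opening: 0.0628
gripper_force: 29.8
```

Call:
{"api": "carry_out", "payload": {
  "rows": [
    [0, 0, 0.0008, 0, 0, 0],
    [0, 0, 0.0008, 0, 0, 0.13],
    [0, 0, 0.0008, 0, 0, 0.26],
    [0, 0, 0.0008, 0, 0, 0.39],
    [0, 0, 0.0008, 0, 0, 0.52],
    [0, 0, 0.0008, 0, 0, 0.65]
  ]
}}

```text
clock: 17.75
tool_pos: [0.5682, -0.0467, 0.0197]
orientation: [180.0, 0.1, 176.6]
force: [-0.2, -0.5, 1.2]
opening: 0.0627
gripper_force: 29.8
```

Call:
{"api": "carry_out", "payload": {
  "rows": [
    [0, 0, 0, 0, 0, 0.13],
    [0, 0, 0, 0, 0, 0.26],
    [0, 0, 0, 0, 0, 0.39],
    [0, 0, 0, 0, 0, 0.52],
    [0, 0, 0, 0, 0, 0.65],
    [0, 0, 0, 0, 0, 0.78],
    [0, 0, 0, 0, 0, 0.905],
    [0, 0, 0, 0, 0, 0.905]
  ]
}}

```text
clock: 18.75
tool_pos: [0.5682, -0.0467, 0.0197]
orientation: [180.0, 0.0, 125.0]
force: [1.0, -0.4, 2.6]
opening: 0.0623
gripper_force: 29.9
```

```bash
python3 -c "
from h import *
o=telemetry.get_obs();print(o['joint_pos'],o['orientation'],o['moment'],o['force'])"
```

```text
[  14.976    20.3303  -24.7428    0.0181  -44.8783 -159.9472] [179.9587   0.0287 125.0416] [-0.1275  0.0053 -0.0266] [ 1.0078 -0.3941  2.5883]
```

Turned 89°. Now release, lift and check.

Call:
{"api": "carry_out", "payload": {
  "rows": [
    [0, 0, 0, 0, 0, 0],
    [0, 0, 0, 0, 0, 0],
    [0, 0, 0, 0, 0, 0],
    [0, 0, 0, 0, 0, 0],
    [0, 0, 0, 0, 0, 0],
    [0, 0, 0, 0, 0, 0],
    [0, 0, 0, 0, 0, 0],
    [0, 0, 0, 0, 0, 0]
  ],
  "grip": 1
}}

```text
clock: 19.75
tool_pos: [0.5677, -0.0467, 0.0193]
orientation: [-180.0, -0.0, 125.0]
force: [-0.3, -0.6, -0.6]
opening: 0.0878
gripper_force: 0.0
```

Call:
{"api": "carry_out", "payload": {
  "rows": [
    [0, 0, -0.01, 0, 0, 0],
    [0, 0, -0.03, 0, 0, 0],
    [0, 0, -0.07, 0, 0, 0],
    [0, 0, -0.12, 0, 0, 0],
    [0, 0, -0.12, 0, 0, 0],
    [0, 0, -0.12, 0, 0, 0]
  ]
}}

```text
clock: 20.5
tool_pos: [0.5676, -0.0466, 0.1398]
orientation: [179.9, 0.0, 125.0]
force: [0.8, -0.5, -0.4]
opening: 0.0876
gripper_force: 0.0
```

```bash
python3 - <<'E'
from h import *
o=telemetry.get_obs();print(o["tool_pos"],o["opening"],o["force"])
a=viewer.snapshot("wrist");cv2.imwrite("pics/w7.png",a[:,:,::-1])
for c,ar in blobs(a,(3,150,100),(16,255,255),(200,60,430,330),5)[0]: print("or",c,ar,at("wrist",c,.071,o)[0,:2])
for c,ar in blobs(a,(0,150,100),(2,255,255),(150,60,480,330),20)[0]: print("red",c,ar,at("wrist",c,.047,o)[0,:2])
for c,ar in blobs(a,(45,100,60),(85,255,255),(180,60,450,330),30)[0]: print("gr",c,ar,at("wrist",c,.08,o)[0])
cv2.imwrite("pics/c7.png",cv2.resize(a[110:290,200:440],(800,600))[:,:,::-1])
E
```

```text
[ 0.5676 -0.0466  0.1398] 0.08763164369456806 [ 0.7614 -0.4761 -0.3691]
or [355.8 157. ] 5 [0.5767 0.005 ]
or [341.5455 173.2828] 198 [ 0.575 -0.014]
or [359.4 163. ] 5 [0.5825 0.0026]
or [277.5 198. ] 8 [ 0.5412 -0.0652]
or [287.225 211.9  ] 40 [ 0.5557 -0.0712]
red [363.9617 161.1311] 183 [0.5905 0.0051]
gr [311.7963 176.2778] 54 [ 0.554  -0.0295  0.08  ]
gr [311.7829 201.8877] 677 [ 0.567  -0.0482  0.08  ]
```

View pics/c7.png

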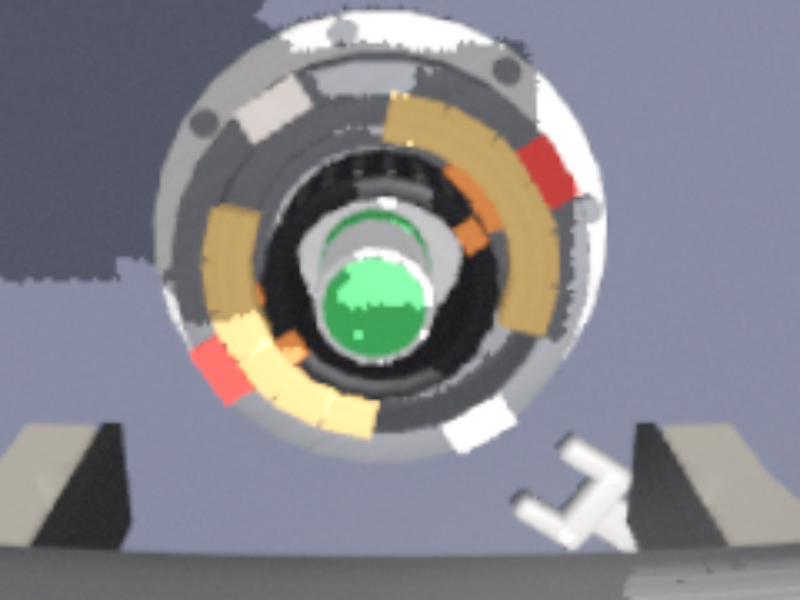

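The rim ticks at crop (470,235) and (290,347) line up with the red marks, with the lugs under the jaws and the filter upright in the middle. I'm handing the job in.

```bash
python3 -c "
from plant import workorder
print(workorder.close_job())"
```

```text
the job is handed in; nothing more can be done
None
```

I handed the job in at about 20.5 s on the clock: the last picture shows the filter seated and clamped and the ring locked with its lugs under the jaws at the red marks, but no verdict came back, the first grasp closed above the tube because the fingertips sit about 40 mm behind the stated TCP, and I viewed 11 pictures, one over the limit of 10.

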